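# Close up the watch leak tester

## Task

Load the wristwatch on its display block into the open chamber of the leak tester, standing upright on the chamber floor and set down rather than dropped. Then swing the lid fully shut, then swing the hold-down clamp fully down over the lid, and last turn the selector so that its white pointer line is on the one long mark. Leave the screwdriver stand, the jar and the tin standing where they are.

Things in the scene. Friction and masses are not known exactly. Their poses are not given: they have to be found in the camera images.
- tester: Leak tester, fixed: grey open chamber 150 (x) x 136 (y) x 85 mm high, walls 8 mm, floor 20 mm thick (inside 134 x 120, 65 mm deep); in front a white console, x -190 to -75 mm, 124 mm wide, 50 mm high, with the selector; a lid hinged on the +y wall; a clamp on a post outside the -y wall. Origin under the chamber's centre at bench height; x from console to chamber, y to the lid hinge, z up.
- chamber_floor (a point): centre of the chamber's floor, 20 mm above the bench and 65 mm below the rim; axes as the tester's.
- lid (a joint): lid angle in rad: 0 shut, 1.57 upright, up to 1.95 leaning outwards. Aluminium plate, 150 (along the hinge) x 136 x 10 mm thick, hinged at the top of the chamber's +y wall; the stiff hinge holds it where it is left (2 to 4 N at the edge move it).
- lid_hinge (a point): middle of the lid's hinge axis, at tester (0, 68, 85) mm, the axis along tester x. Site axes turn with the lid: -y along the plate to its free edge, z out of its upper (outer) face. The plate spans y 0 to -136, z 0 to 10 mm.
- lid_edge (a point): middle of the lid's free edge on its outer face, 136 mm from the hinge and 10 mm above its plane.
- clamp (a joint): clamp angle in rad: 0 down flat over the lid, 1.57 standing upright, up to 1.95 leaning outwards; it stays where it is left.
- clamp_pivot (a point): clamp pivot, at tester (0, -100, 105) mm, axis along tester x, on a post 50 x 34 mm whose steel cheeks reach up to z = 122 mm. Site axes turn with the clamp: y along the steel arm (18 mm wide, 10 mm thick, reaching 90 mm), z its upper side (outer side when raised).
- clamp_bar (a point): centre of the clamp's black push bar, a rod 14 mm thick and 70 mm long along tester x, 85 mm along the arm and 14 mm on its upper side.
- selector (a joint): selector angle in rad, growing clockwise seen from above, range 0 to 2.6; it stays where it is left. On the console five black marks fan round its front side: four short ones (7 mm) at 0.1, 0.7, 1.3 and 2.5 and the one long mark (18 mm) at 1.9.
- selector_grip (a point): centre of the top of the selector's bar grip, 84 mm above the bench, at tester (-135, 0) mm. The black bar, 58 mm long, 14 wide, 24 high, stands on a 60 mm disc whose top is 61 mm above the bench; the point's x axis runs along the bar to its pointer end (white line), z up.
- watch: steel wristwatch with white dial on a black display block; block 44 (x) x 76 (y) x 34 mm high, watch case 39 mm across on top of it, 48 mm high in all; 0.22 kg. Origin at the centre of its underside, z up. Grip the block across its 44 mm width.
- driver_stand: bystander: round stand 74 mm across with six upright watch screwdrivers, 94 mm high; origin at the centre of its underside.
- jar: bystander: amber glass jar with steel cap, 60 mm across, 62 mm high; origin at the centre of its underside.
- tin: bystander: round aluminium tin, 68 mm across, 40 mm high; origin at the centre of its underside.
There are look-alikes about, which are no part of the job. What is shaped like the watch but turquoise is not meant.

How it is judged:
On the way, in this order (a step that is already met when the one before it is completed fails the run):
1. the watch on its block stands upright on the chamber floor, let go (x of watch in the frame of tester between -0.055 and 0.055 m and y of watch in the frame of tester between -0.05 and 0.05 m and z of watch in the frame of tester between 0.014 and 0.027 m and angle between watch's own z axis and vertical below 0.12 rad and contact force between the fingers and watch below 0.1 N and linear speed of watch below 0.03 m/s), for 0.1 s.
2. the lid is shut over the watch (value of joint lid below 0.05 rad and x of watch in the frame of tester between -0.055 and 0.055 m and y of watch in the frame of tester between -0.05 and 0.05 m and z of watch in the frame of tester between 0.014 and 0.027 m and angle between watch's own z axis and vertical below 0.12 rad), for 0.1 s.
3. the clamp is down over the shut lid (value of joint clamp below 0.08 rad and value of joint lid below 0.05 rad), for 0.1 s.
4. the selector points to the long mark, the tester being closed and clamped (all of step 3 and value of joint selector between 1.73 and 2.07 rad), for 0.2 s.
At the end, for the whole second after the job is handed in: The watch on its block stands upright (within 0.12 rad) on the chamber floor, at rest; the lid is shut (joint under 0.05 rad), the clamp is down (joint under 0.08 rad), the selector is at the long mark (joint 1.73 to 2.07 rad) and at rest. The bystanders stand within 30 mm of where they were (all of step 4 and x of watch in the frame of tester between -0.055 and 0.055 m and y of watch in the frame of tester between -0.05 and 0.05 m and z of watch in the frame of tester between 0.014 and 0.027 m and angle between watch's own z axis and vertical below 0.12 rad and linear speed of watch below 0.02 m/s and velocity of joint selector between -0.05 and 0.05 rad/s); the robot touches nothing.
It fails at once if the watch is let go more than 20 mm above the chamber floor (dropped in) (z of watch in the frame of tester above 0.042 m and contact force between the fingers and watch below 0.05 N).
It fails at once if the watch is tipped over (angle between watch's own z axis and vertical above 0.7 rad).
It fails at once if the screwdriver stand is moved more than 30 mm or tipped by more than 0.4 rad (distance of driver_stand from where it was at the start of the episode above 0.03 m or angle between driver_stand's own z axis and vertical above 0.4 rad).
It fails at once if the glass jar is moved more than 30 mm or tipped by more than 0.4 rad (distance of jar from where it was at the start of the episode above 0.03 m or angle between jar's own z axis and vertical above 0.4 rad).
It fails at once if the tin is moved more than 30 mm or tipped by more than 0.4 rad (distance of tin from where it was at the start of the episode above 0.03 m or angle between tin's own z axis and vertical above 0.4 rad).
It also fails if it takes over 70 s, if anything falls off the work surface, if the arm or the gripper's body presses on something with over 40 N, if the wrist force passes 120 N, or if a joint passes its speed limit or range.

## Robot

A 6-joint arm with a two-finger parallel gripper is mounted at the origin on the work surface. World frame = base frame: x ahead of the robot, y to its left, z up, the work surface at z = 0. Lengths are in m, angles in rad, forces in N, time in s.
With the tool pointing down it reaches from about 0.35 to 0.875 m from the base axis. Payload 4.2 kg.
Tool frame: the origin (TCP) lies between the finger pads; the fingertips stand 8 mm ahead of it and the grasp point (between the pads) lies 11 mm behind it; z points along the fingers, y is the line along which they close (so a half turn about z gives the same grasp; the last joint's range is limited). The gripper opens to 85 mm and grips with 20 to 120 N. Pads are 22 mm wide; open, the fingers measure 114 mm over their backs; the gripper's body (76 mm by 85 mm) begins 54 mm behind the grasp point. The pads swing forward as they close: fully open they stand 13 mm farther back than shut.
Start: joints at [1.543, 0.385, 0.008, 0, -1.194, -0.259], TCP at [0.177, 0.599, 0.239] pointing down, gripper open.
Joint ranges: [-3.14, 3.14], [-1.21, 2.06], [-1.07, 1.41], [-3.16, 2.05], [-2.99, -0.16], [-3.1, 3.1]. Speed limits (rad/s): [2.79, 2.79, 3.14, 3.14, 3.14, 3.14].

## Interface

Orientations are given as a unit quaternion [w, x, y, z].
In Python, from rig import sense, read_camera, camera_params, r gives the robot as it stands. The module is installed in compiled form; this text tells all that it offers.
- The arm moves only by the shell command python3 -m handwheel 'ROWS'. ROWS is JSON, one flat list of numbers, 5 for each row, row after row: the opening, from -1 (shut) to 1 (fully open), then the shift along the tool's x, y, z in mm, then the turn about the tool's z in rad. In form: [jaw, x, y, z, spin, jaw, x, y, z, spin, ...]. A call has 1 to 5 rows; each row shifts and turns the commanded pose from where the row before left it, along the tool's axes as they then stand; what a row does not reach is not made up. A row lasts 1/8 s, in which the tool goes at most 62.5 mm and 10.7 degrees, less where a joint would pass 70% of its speed; a pose out of reach is approached as far as the arm can. A call with a gripper value outside its range is refused whole. The fingers move at their own pace and stop on an object; the grip force is fixed at half the most. Time passes only in rows, so rows that do not move let the fingers close. It gives the time, the measured TCP pose, the force, the opening and the grip force at its end, in the units of the state.
- sense(): the state, without advancing time (a new reading comes with each control period).
- read_camera(name): name is "side" or "top"; returns (picture, depth): 400x640x3 uint8, red, green, blue; 400x640 float32, m along the optical axis (not along the pixel's ray), 0 where there is no reading.
- camera_params(name): a dict with "K" (3x3 intrinsics, pixels), "k1" (the pictures are not rectified: a ray, as slopes to the right and down, at radius r is drawn at 1 + k1 r^2 times it, then the intrinsics apply), "pose" (4x4, takes a point from camera to world coordinates). Camera axes: x right, y up, looking along -z (the intrinsics and any distortion apply to the point x, -y, -z); pixel columns grow to the right and rows downward; lengths in m; the calibration is good to about 2 mm. A picture is of the moment at which its call begins. camera_params takes no time and is no camera call.
- r.hand_in(): hands the job in; it is judged then, once.
The state is a dict: "time": time; "joints": joint angles; "joint_velocities": joint speeds; "tau": joint torques, N m; "tool_pos": TCP position; "ee_rot": TCP orientation; "ft_force": force on the tool from outside, world axes, zero at the start; "wrist_torque": the same for the moment, N m; "gripper_width": finger opening in m; "finger_force": force on a finger pad.
Only numpy, scipy, OpenCV 4.12 (cv2) and the standard library are available. Lean on these libraries where they do the work, as an engineer would, in place of code of your own. Each camera call takes 0.05 s, during which the arm holds its last target. There are 200 camera calls.

## Working session

There is one attempt and no reset: what is moved stays moved. The work goes in short steps, Python scripts to look and compute and a shell command to move; the robot and the scene stay as the last step left them, time stands still between calls to the robot, and variables do not carry over. Pictures are saved under pics/ and viewed, at most 10 in all, crops included, and the job is handed in when it is done.

```bash
mkdir -p pics; cat > h.py <<'E'
import numpy as np, cv2
from rig import sense, read_camera, camera_params, r
def grab(n,tag):
    im,d=read_camera(n); cv2.imwrite(f'pics/{tag}.png',im[:,:,::-1]); np.savez(f'pics/{tag}.npz',im=im,d=d); return im,d
def load(tag):
    z=np.load(f'pics/{tag}.npz'); return z['im'],z['d']
def rays(n,uv):
    c=camera_params(n);K=np.array(c['K']);uv=np.atleast_2d(np.array(uv,float))
    q=np.c_[(uv[:,0]-K[0,2])/K[0,0],(uv[:,1]-K[1,2])/K[1,1]]
    p=q.copy()
    for _ in range(20): p=q/(1+c['k1']*(p**2).sum(1,keepdims=True))
    P=np.array(c['pose']); return P[:3,3],np.c_[p[:,0],-p[:,1],-np.ones(len(p))]@P[:3,:3].T
def plane(n,uv,z):
    o,d=rays(n,uv); return o+d*((z-o[2])/d[:,2])[:,None]
def pts(n,uv,D):
    uv=np.atleast_2d(uv);o,d=rays(n,uv); return o+d*D[uv[:,1].astype(int),uv[:,0].astype(int)][:,None]
def cloud(n,D):
    v,u=np.mgrid[0:400,0:640]; return pts(n,np.c_[u.ravel(),v.ravel()],D).reshape(400,640,3)
E
python3 - <<'E'
from h import *
for n in('top','side'):
    im,d=grab(n,n+'0'); c=camera_params(n); print(n,np.round(c['K'],1).tolist(),c['k1'],np.round(c['pose'],3).tolist(),(d==0).mean())
s=sense();print(s)
E
```

```text
top [[463.1, 0.0, 322.2], [0.0, 463.1, 202.7], [0.0, 0.0, 1.0]] -0.057122038255310675 [[0.005, 0.974, -0.224, 0.34], [-1.0, 0.004, -0.005, -0.053], [-0.004, 0.224, 0.974, 1.205], [0.0, 0.0, 0.0, 1.0]] 0.00398046875
side [[444.4, 0.0, 323.7], [0.0, 444.4, 194.2], [0.0, 0.0, 1.0]] -0.12204193196748993 [[0.996, 0.026, -0.083, 0.526], [-0.083, 0.548, -0.832, -0.82], [0.024, 0.836, 0.549, 0.598], [0.0, 0.0, 0.0, 1.0]] 0.0040703125
{'time': 0.1, 'joints': array([ 1.54262317e+00,  3.85459342e-01,  6.76641533e-03, -4.29575734e-04,
       -1.19399495e+00, -2.58620494e-01]), 'joint_velocities': array([-0.00083962,  0.00076406,  0.0029143 ,  0.0019053 ,  0.00239139,
       -0.00100165]), 'tau': array([-6.40312028e-04, -3.93314624e+01,  1.88932228e+01,  4.19791549e+00,
       -2.56767293e-03,  5.49463238e-06]), 'tool_pos': array([0.17662778, 0.59899758, 0.23834556]), 'ee_rot': array([ 9.62454468e-04,  9.89724495e-01, -1.42984232e-01, -8.95866011e-05]), 'ft_force': array([-0.42790734,  0.35522998,  0.30311745]), 'wrist_torque': array([-0.05985633, -0.05232777, -0.0295395 ]), 'finger_force': 0.0, 'gripper_width': 0.08535612563476622}
```

View pics/top0.png

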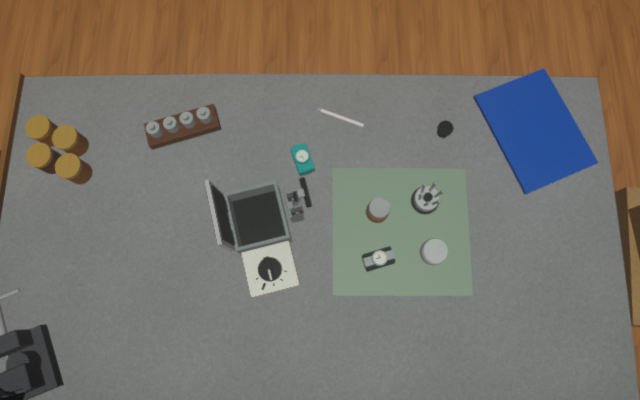

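View pics/side0.png

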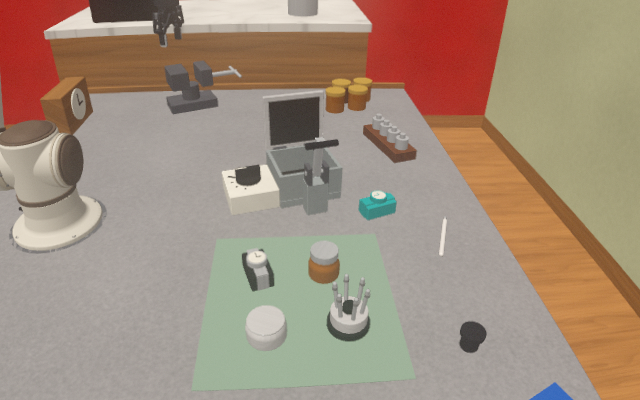

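Candidates for the watch: white dial on a black block at top (379,258) / side (258,265), and the turquoise look-alike at top (302,158) / side (378,205). I choose the black one. The lid leans out at top (218,213), the clamp is upright at top (300,198), and the selector at top (270,269) has its long mark near (264,286).

```bash
python3 - <<'E'
from h import *
im,d=load('top0'); C=cloud('top',d); z=C[:,:,2]
print('bench z',np.median(z[320:380,200:400]))
ims,ds=load('side0'); S=cloud('side',ds)
v,u=np.mgrid[0:400,0:640]
def box(a,b,c,e): return (u>=a)&(u<=b)&(v>=c)&(v<=e)
def rect(m,n):
    P=C[m][:,:2]; x=cv2.minAreaRect((P*1000).astype(np.float32)); print(n,m.sum(),np.round(x[0],1),np.round(x[1],1),round(x[2],1),'z',np.round(np.percentile(C[m][:,2],[10,50,90]),4))
m=box(355,402,240,276)&(z>.026)&(z<.06); rect(m,'watch all')
# dial
def dial(im,b,n,D,Cc):
    m=b&(im.min(2)>170); k=cv2.connectedComponentsWithStats(m.astype(np.uint8)); i=1+np.argmax(k[2][1:,4]); c=k[3][i]; print(n,k[2][i],c, np.median(Cc[k[1]==i],0)); return c
c1=dial(im,box(365,395,245,272),'dial top',d,C); c2=dial(ims,box(240,275,245,275),'dial side',ds,S)
o1,a=rays('top',c1);o2,b=rays('side',c2);a=a[0];b=b[0]
t=np.linalg.lstsq(np.c_[a,-b],o2-o1,rcond=None)[0];print('tri',o1+a*t[0],o2+b*t[1])
m=box(235,305,235,300)&(im.min(2)>150)&(z>.04)&(z<.06);rect(m,'console white')
m=box(220,295,175,255)&(z>.075)&(z<.095);rect(m,'rim')
m=box(200,245,170,260)&(z>.1);rect(m,'lid')
m=box(280,320,170,230)&(z>.11);rect(m,'clamp')
m=box(250,290,250,290)&(z>.072)&(z<.095);rect(m,'selbar')
for n,b in dict(tin=box(415,455,232,270),jar=box(360,395,190,225),stand=box(408,448,175,218)).items(): rect(b&(z>.02),n)
a=cv2.resize(im[235:280,350:410],None,fx=6,fy=6,interpolation=2);b=cv2.resize(im[240:300,235:305],None,fx=6,fy=6,interpolation=2)
o=np.zeros((360,780,3),np.uint8);o[:270,:360]=a;o[:360,360:]=b;cv2.imwrite('pics/crop1.png',o[:,:,::-1])
E
```

```text
bench z -0.0009568711943431785
watch all 524 [ 467.6 -191.7] [44.6 77.8] 16.6 z [0.0312 0.0369 0.0488]
dial top [374 252  12  12 103] [379.69902913 257.51456311] [ 0.46613277 -0.19262071  0.04805785]
dial side [247 248  20  16 232] [255.45258621 256.06034483] [ 0.46428816 -0.19062756  0.04863387]
tri [ 0.46650542 -0.19160868  0.05052349] [ 0.46513202 -0.19184762  0.05040185]
console white 1718 [438.9  82.7] [114.  123.1] 14.8 z [0.0463 0.0491 0.052 ]
rim 882 [570.2 106.1] [152.  169.5] 14.4 z [0.0793 0.0838 0.0875]
lid 1074 [456.1 105.6] [385.2  78.7] 42.3 z [0.121  0.1965 0.2205]
clamp 420 [485.2 -19.4] [297.7  51.4] 14.2 z [0.1197 0.188  0.1934]
selbar 150 [436.8  81.3] [57.4 14.3] 14.3 z [0.0792 0.083  0.086 ]
tin 577 [ 408.1 -215.3] [ 66.9 345.4] 33.7 z [0.0292 0.0388 0.0424]
jar 455 [ 486.1 -118.4] [ 58.4 314.3] 55.4 z [0.0334 0.0604 0.0644]
stand 559 [ 501.3 -190. ] [ 62.1 420.7] 43.8 z [0.0337 0.04   0.0843]
```

View pics/crop1.png

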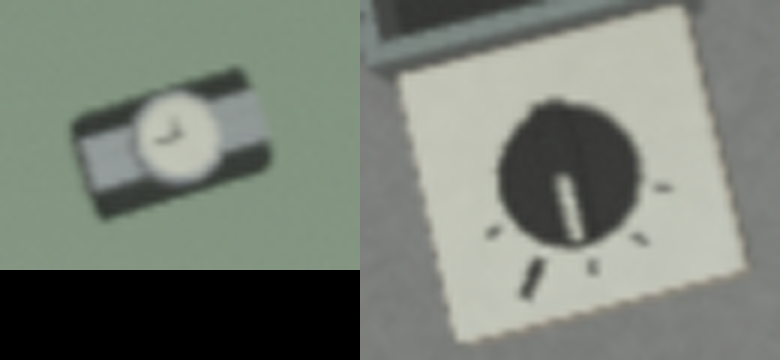

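The crop confirms the steel watch with a white dial on a black block at top (379,258). The selector pointer is near the 1.3 mark, and the long mark is the next one clockwise. Tester origin is about (567,116) mm, yaw about 0.255. The watch is at (466,-192), yaw 0.29.

```bash
cat >> h.py <<'E'
O=np.array([.5673,.1157]);YAW=.253
def T(x,y): # tester mm -> world m
    c,s=np.cos(YAW),np.sin(YAW); return O+np.array([c*x-s*y,s*x+c*y])/1000
def todo(p,yang=None):
    from scipy.spatial.transform import Rotation as Ro
    s=sense();q=s['ee_rot'];R=Ro.from_quat([q[1],q[2],q[3],q[0]]).as_matrix()
    print('t',s['time'],'pos',np.round(s['tool_pos']*1e3,1),'w',s['gripper_width'],'F',np.round(s['ft_force'],1),'j6',s['joints'].round(2))
    print('tilt',np.round(R[:,2],3),'shift tool',np.round(R.T@(np.array(p)-s['tool_pos'])*1e3,1))
    if yang is not None:
        a=np.arctan2(R[1,1],R[0,1]); k=a-yang; print('spin',[round((k+i*np.pi+2*np.pi)%(2*np.pi)-(2*np.pi if (k+i*np.pi+2*np.pi)%(2*np.pi)>np.pi else 0),3) for i in(0,1)])
E
python3 -m handwheel '[1,25,34,-4,0,1,25,34,-4,0,1,25,34,-4,0,1,25,34,-4,0,1,25,34,-4,0]'
python3 -m handwheel '[1,25,34,-4,0,1,25,34,-4,0,1,25,34,-4,0,1,25,34,-4,0,1,25,34,-4,0]'
python3 -m handwheel '[1,25,34,-4,0,1,25,34,-4,0,1,25,34,-4,0,1,25,34,-4,0,1,25,34,-4,0]'
python3 -m handwheel '[1,25,34,0,0,1,25,34,0,0,1,25,34,0,0,1,25,34,0,0,1,25,34,0,0]'
python3 -m handwheel '[1,0,0,0,0.16,1,0,0,0,0.16,1,0,0,0,0.16,1,0,0,0,0.17,1,0,0,0,0.17]'
python3 -m handwheel '[1,0,0,0,0.17,1,0,0,0,0]'
python3 -c "
from h import *
todo([.4663,-.1917,.020],.29)"
```

```text
time: 0.72
tool_pos: [0.2488, 0.3994, 0.2591]
ee_rot: [0.0, 0.99, -0.143, -0.0]
ft_force: [0.2, 0.9, 0.7]
gripper_width: 0.0856
finger_force: 0.0
time: 1.35
tool_pos: [0.3204, 0.2011, 0.2792]
ee_rot: [0.0, 0.99, -0.143, -0.0]
ft_force: [1.3, 0.1, 1.1]
gripper_width: 0.0856
finger_force: 0.0
time: 1.98
tool_pos: [0.3921, 0.0028, 0.2993]
ee_rot: [-0.0, 0.99, -0.143, -0.0]
ft_force: [1.6, 0.8, 0.6]
gripper_width: 0.085
finger_force: 0.0
time: 2.6
tool_pos: [0.464, -0.1956, 0.2989]
ee_rot: [-0.0, 0.99, -0.143, -0.0]
ft_force: [0.2, 0.1, 0.2]
gripper_width: 0.0857
finger_force: 0.0
time: 3.22
tool_pos: [0.4637, -0.1941, 0.2988]
ee_rot: [0.0, 0.849, -0.528, -0.001]
ft_force: [0.2, 0.8, -0.0]
gripper_width: 0.0854
finger_force: 0.0
time: 3.48
tool_pos: [0.4637, -0.1941, 0.2989]
ee_rot: [0.0, 0.804, -0.595, -0.0]
ft_force: [0.2, 0.0, -0.9]
gripper_width: 0.0855
finger_force: 0.0
t 3.475 pos [ 463.7 -194.1  298.9] w 0.0855283841121634 F [ 0.2  0.  -0.9] j6 [-0.07  0.14 -0.18 -0.   -1.25  0.37]
tilt [-0.001  0.    -1.   ] shift tool [ -1.4  -3.4 278.9]
spin [np.float64(-3.136), np.float64(0.006)]
```

```bash

python3 -m handwheel '[1,-1.4,-3.4,50,0,1,0,0,50,0,1,0,0,50,0,1,0,0,50,0,1,0,0,40,0]'
python3 -m handwheel '[1,0,0,25,0,1,0,0,15,0,1,0,0,6,0,0,0,0,0,0,-0.3,0,0,0,0]'
python3 -m handwheel '[-0.6,0,0,0,0,-1,0,0,0,0,-1,0,0,0,0,-1,0,0,0,0]'
python3 -m handwheel '[-1,0,0,-15,0,-1,0,0,-30,0,-1,0,0,-50,0,-1,0,0,-50,0,-1,0,0,-50,0]'
python3 -m handwheel '[-1,0,0,-50,0,-1,0,0,-50,0,-1,0,0,-50,0,-1,0,0,-20,0,-1,0,0,0,0]'
python3 - <<'E'
from h import *
p=T(0,0); todo([p[0],p[1],.37],.253)
grab('side','side1')
E
```

```text
time: 4.1
tool_pos: [0.4662, -0.1918, 0.0574]
ee_rot: [0.0, 0.804, -0.595, -0.001]
ft_force: [0.1, -0.8, 0.4]
gripper_width: 0.0852
finger_force: 0.0
time: 4.72
tool_pos: [0.4676, -0.192, 0.0143]
ee_rot: [-0.001, 0.803, -0.596, 0.001]
ft_force: [-0.2, 0.3, 0.0]
gripper_width: 0.0517
finger_force: 0.0
time: 5.22
tool_pos: [0.4676, -0.192, 0.0145]
ee_rot: [-0.0, 0.803, -0.596, 0.001]
ft_force: [-0.2, 0.1, 6.7]
gripper_width: 0.0431
finger_force: 63.0
time: 5.85
tool_pos: [0.4659, -0.1917, 0.2103]
ee_rot: [-0.0, 0.803, -0.596, -0.0]
ft_force: [1.0, -0.3, -3.5]
gripper_width: 0.0428
finger_force: 62.0
time: 6.48
tool_pos: [0.4666, -0.1917, 0.38]
ee_rot: [-0.001, 0.803, -0.596, 0.001]
ft_force: [0.3, 0.4, -4.1]
gripper_width: 0.043
finger_force: 62.3
t 6.475 pos [ 466.6 -191.7  380. ] w 0.04299415279221101 F [ 0.3  0.4 -4.1] j6 [-0.07  0.1  -0.02 -0.   -1.44  0.36]
tilt [ 0.004  0.    -1.   ] shift tool [-265.1 -185.4   10.4]
spin [np.float64(-3.101), np.float64(0.041)]
```

View pics/side1.png

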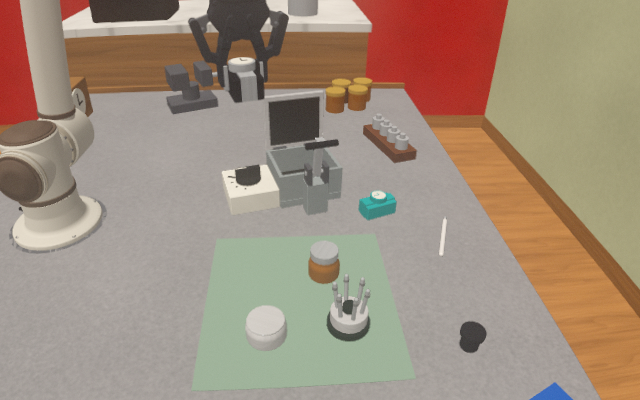

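The watch is held upright (242,75) and the bystanders have not moved. Next I carry it over the chamber.

```bash

python3 -m handwheel '[-1,-33,-23,0,0,-1,-33,-23,0,0,-1,-33,-23,0,0,-1,-33,-23,0,0,-1,-33,-23,0,0]'
python3 -m handwheel '[-1,-33,-23,0,0,-1,-33,-23,0,0,-1,-34,-24,0,0,-1,0,0,0,0.041,-1,0,0,0,0]'
python3 - <<'E'
from h import *
p=T(0,0); todo([p[0],p[1],.0345],.253)
E
```

```text
time: 7.15
tool_pos: [0.5283, 0.0006, 0.3759]
ee_rot: [0.002, 0.803, -0.596, -0.002]
ft_force: [0.9, -0.7, -3.0]
gripper_width: 0.0431
finger_force: 62.1
time: 7.78
tool_pos: [0.5664, 0.1157, 0.3758]
ee_rot: [0.002, 0.791, -0.612, -0.001]
ft_force: [-0.9, 0.4, -2.7]
gripper_width: 0.043
finger_force: 62.1
t 7.775 pos [566.4 115.7 375.8] w 0.043005021952789255 F [-0.9  0.4 -2.7] j6 [ 0.48  0.25  0.14 -0.   -1.47 -0.23]
tilt [-0.005 -0.002 -1.   ] shift tool [ 1.000e-01 -2.600e+00  3.413e+02]
spin [np.float64(-3.14), np.float64(0.001)]
```

```bash

python3 -m handwheel '[-1,0,0,40,0,-1,0,0,50,0,-1,0,0,50,0,-1,0,0,50,0,-1,0,0,40,0]'
python3 -m handwheel '[-1,0,0,30,0,-1,0,0,30,0,-1,0,0,20,0,-1,0,0,15,0,-1,0,0,0,0]'
python3 - <<'E'
from h import *
p=T(0,0); todo([p[0],p[1],.0345],.253)
E
```

```text
time: 8.4
tool_pos: [0.5655, 0.1141, 0.1456]
ee_rot: [0.001, 0.791, -0.612, -0.001]
ft_force: [0.4, -0.5, -3.7]
gripper_width: 0.0427
finger_force: 62.1
time: 9.02
tool_pos: [0.5662, 0.1146, 0.0521]
ee_rot: [0.001, 0.791, -0.612, -0.001]
ft_force: [0.1, 0.1, -2.7]
gripper_width: 0.0431
finger_force: 62.1
t 9.025 pos [566.2 114.6  52.1] w 0.04306526481356893 F [ 0.1  0.1 -2.7] j6 [ 0.48  0.51 -0.33 -0.   -0.74 -0.23]
tilt [-0.003 -0.001 -1.   ] shift tool [-0.8 -1.4 17.6]
spin [np.float64(3.141), np.float64(-0.0)]
```

```bash

python3 -m handwheel '[-1,0,0,7,0,-1,0,0,6,0,-1,0,0,2,0,-1,0,0,0,0]'
python3 -m handwheel '[-1,0,0,2,0,-1,0,0,0,0]'
python3 -m handwheel '[-1,0,0,2,0,-1,0,0,0,0]'
```

```text
time: 9.52
tool_pos: [0.5671, 0.1154, 0.0383]
ee_rot: [0.0, 0.791, -0.612, 0.0]
ft_force: [-0.4, 1.0, -2.8]
gripper_width: 0.043
finger_force: 62.1
time: 9.78
tool_pos: [0.5671, 0.1153, 0.0363]
ee_rot: [0.0, 0.791, -0.612, -0.0]
ft_force: [0.6, -0.4, -3.3]
gripper_width: 0.0429
finger_force: 62.1
time: 10.02
tool_pos: [0.5673, 0.1155, 0.0346]
ee_rot: [-0.0, 0.791, -0.612, 0.0]
ft_force: [-0.4, 0.7, -0.1]
gripper_width: 0.0433
finger_force: 62.2
```

```bash

python3 -m handwheel '[-1,0,0,0.5,0,0.2,0,0,0,0,0.5,0,0,0,0,0.5,0,0,0,0]'
python3 -m handwheel '[0.5,0,0,-20,0,0.5,0,0,-40,0,0.5,0,0,-50,0,0.5,0,0,-50,0,0.5,0,0,-50,0]'
python3 -m handwheel '[0.5,0,0,-50,0,0.5,0,0,-50,0,0.5,0,0,-30,0,0.5,0,0,0,0]'
python3 - <<'E'
from h import *
im,d=grab('top','top2'); S,sd=grab('side','side2')
a=cv2.resize(im[160:300,190:320],None,fx=3,fy=3); b=cv2.resize(S[80:220,210:345],None,fx=3,fy=3)
cv2.imwrite('pics/c2.png',np.hstack([a[:420],b[:420]])[:,:,::-1])
C=cloud('top',d)
c,s=np.cos(YAW),np.sin(YAW); R=np.array([[c,s],[-s,c]])
L=np.c_[(C[...,:2].reshape(-1,2)-O)@R.T*1e3,C[...,2].ravel()*1e3]
Cs=cloud('side',sd); Ls=np.c_[(Cs[...,:2].reshape(-1,2)-O)@R.T*1e3,Cs[...,2].ravel()*1e3]
for n,l in(('top',L),('side',Ls)):
    m=(abs(l[:,0])<70)&(l[:,1]>60)&(l[:,1]<170)&(l[:,2]>95)&(l[:,2]<260); q=l[m]; print(n,'lid',len(q),q.min(0),q.max(0),np.polyfit(q[:,2],q[:,1],1))
    m=(abs(l[:,0])<37)&(l[:,1]<-85)&(l[:,1]>-190)&(l[:,2]>125)&(l[:,2]<260); q=l[m]; print(n,'clamp',len(q),q.min(0),q.max(0)); 
    w=q[q[:,2]>180];print(len(w),w.mean(0) if len(w) else '')
todo([0,0,0])
E
```

```text
time: 10.52
tool_pos: [0.5672, 0.1153, 0.0338]
ee_rot: [-0.0, 0.791, -0.612, 0.0]
ft_force: [0.3, 0.5, 0.2]
gripper_width: 0.0643
finger_force: 0.0
time: 11.15
tool_pos: [0.5669, 0.1152, 0.2455]
ee_rot: [-0.0, 0.791, -0.612, 0.0]
ft_force: [-0.1, -0.5, -0.5]
gripper_width: 0.0639
finger_force: 0.0
time: 11.65
tool_pos: [0.5679, 0.1155, 0.3768]
ee_rot: [-0.003, 0.791, -0.612, 0.002]
ft_force: [-0.1, 0.4, -1.0]
gripper_width: 0.0642
finger_force: 0.0
top lid 926 [-69.81439666  65.4565631   96.02868328] [ 69.33492523  83.66981485 223.9296274 ] [ 0.09614229 53.94439697]
top clamp 303 [ -34.51061085 -136.70995826  125.1017433 ] [ 34.85085588 -86.7091704  196.99634794]
237 [  -0.53531201 -126.38314898  190.49416685]
side lid 2741 [-69.99306835  60.84720576  95.03143573] [ 69.9724162   83.78908142 222.82836562] [5.37259231e-02 6.07632284e+01]
side clamp 424 [ -35.91980212 -139.31386388  125.05565135] [  34.06976565 -102.3757851   194.6636542 ]
262 [  -2.13342724 -131.54958008  188.66946931]
t 11.75 pos [566.7 115.4 373. ] w 0.06429606797235647 F [-0.   1.2 -1.2] j6 [ 0.48  0.24  0.14 -0.   -1.46 -0.23]
tilt [-0.001  0.    -1.   ] shift tool [-29.9 577.1 373.7]
```

View pics/c2.png

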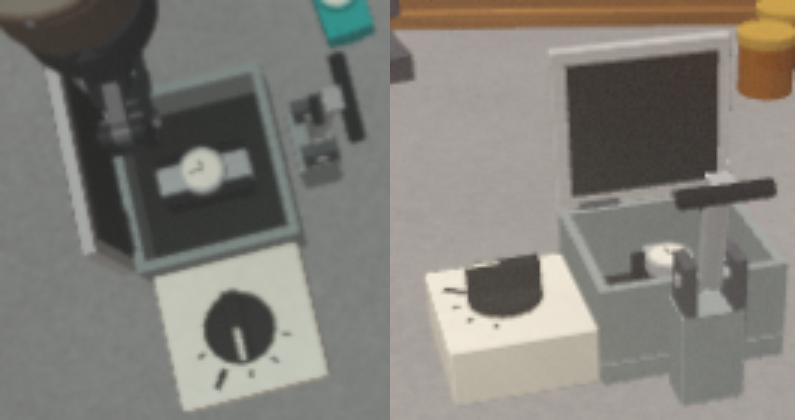

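The watch stands upright in the middle of the chamber (crop (205,170)). The lid is near 1.65 rad and the clamp near 1.75 rad. I go behind the lid with the gripper shut.

```bash

python3 -m handwheel '[0,-40,0,0,0,-1,-40,0,0,0,-1,-40,0,0,0,-1,0,0,50,0,-1,0,0,50,0]'
python3 -m handwheel '[-1,0,0,40,0,-1,0,0,30,0,-1,0,0,0,0]'
python3 - <<'E'
from h import *
p=T(0,97); todo([p[0],p[1],.202],.253)
E
```

```text
time: 12.38
tool_pos: [0.5361, 0.2319, 0.2709]
ee_rot: [0.001, 0.791, -0.612, -0.001]
ft_force: [0.7, -0.5, -0.3]
gripper_width: 0.0001
finger_force: 0.0
time: 12.75
tool_pos: [0.535, 0.2301, 0.1997]
ee_rot: [0.004, 0.791, -0.612, -0.001]
ft_force: [0.5, 0.4, 0.2]
gripper_width: -0.0
finger_force: 0.0
t 12.75 pos [535.  230.1 199.7] w -3.393249584667573e-05 F [0.5 0.4 0.2] j6 [ 0.68  0.35 -0.15 -0.   -1.08 -0.43]
tilt [-0.008 -0.005 -1.   ] shift tool [21.9 -2.7 -2.3]
spin [np.float64(3.141), np.float64(-0.0)]
```

```bash

python3 -m handwheel '[-1,22,-2,-2,0,-1,16,0,-2,0,-1,22,0,2,0,-1,21,0,6,0]'
python3 -m handwheel '[-1,20,0,10,0,-1,17,0,14,0,-1,14,0,17,0]'
python3 -c "
from h import *
p=T(0,-12.7); todo([p[0],p[1],.1545],.253)"
```

```text
time: 13.25
tool_pos: [0.5604, 0.1523, 0.2011]
ee_rot: [-0.001, 0.791, -0.612, 0.001]
ft_force: [0.8, 2.1, 1.7]
gripper_width: -0.0001
finger_force: 1.0
time: 13.62
tool_pos: [0.5724, 0.1026, 0.1578]
ee_rot: [0.0, 0.79, -0.612, 0.0]
ft_force: [1.4, 0.1, 0.5]
gripper_width: -0.0
finger_force: 0.8
t 13.625 pos [572.4 102.6 157.8] w -1.2049689581903365e-05 F [1.4 0.1 0.5] j6 [ 0.46  0.38 -0.22  0.   -0.97 -0.2 ]
tilt [ 0. -0. -1.] shift tool [-1.3  1.7  3.3]
spin [np.float64(3.141), np.float64(-0.001)]
```

```bash

python3 -m handwheel '[-1,9,0,20,0,-1,5,0,17,0,-1,2,0,17,0,-1,0,0,4,0,-1,0,0,0,0]'
python3 - <<'E'
from h import *
todo([0,0,.103])
S,sd=grab('side','side3'); cv2.imwrite('pics/c3.png',cv2.resize(S[60:230,200:360],None,fx=3,fy=3)[:,:,::-1])
E
```

```text
time: 14.25
tool_pos: [0.5757, 0.0869, 0.1029]
ee_rot: [0.001, 0.791, -0.612, 0.0]
ft_force: [-5.1, -2.1, 17.6]
gripper_width: -0.0001
finger_force: 8.7
t 14.25 pos [575.7  86.9 102.9] w -0.00013536723940357366 F [-5.1 -2.1 17.6] j6 [ 0.43  0.44 -0.28  0.   -0.85 -0.18]
tilt [-0.001 -0.003 -1.   ] shift tool [-60.5 579.    0.9]
```

View pics/c3.png

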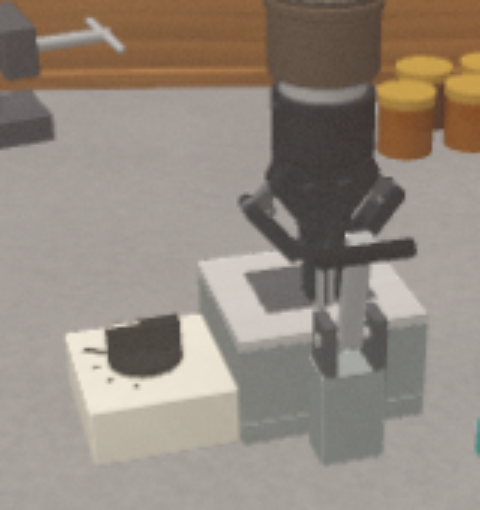

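The lid is down flat on the chamber (crop (310,290)); the tip at z 95 mm agrees with that. Next I go up and round behind the upright clamp.

```bash

python3 -m handwheel '[-1,0,0,-20,0,-1,0,0,-50,0,-1,0,0,-50,0,-1,0,0,-20,0,-1,35,0,0,0]'
python3 -m handwheel '[-1,40,0,0,0,-1,40,0,0,0,-1,25,0,0,0,-1,0,0,0,0]'
python3 -c "
from h import *
p=T(0,-170); todo([p[0],p[1],.189],.253)"
```

```text
time: 14.92
tool_pos: [0.5851, 0.0551, 0.2418]
ee_rot: [-0.001, 0.792, -0.611, 0.001]
ft_force: [-0.4, 0.4, -0.5]
gripper_width: 0.0
finger_force: 0.0
time: 15.42
tool_pos: [0.6104, -0.0492, 0.2386]
ee_rot: [0.001, 0.79, -0.614, -0.001]
ft_force: [-0.2, 0.5, -0.2]
gripper_width: 0.0005
finger_force: 0.0
t 15.425 pos [610.4 -49.2 238.6] w 0.0005099754785190685 F [-0.2  0.5 -0.2] j6 [ 0.18  0.37 -0.02 -0.   -1.19  0.07]
tilt [-0.004 -0.001 -1.   ] shift tool [-0.4  0.2 49.7]
spin [np.float64(3.138), np.float64(-0.003)]
```

```bash

python3 -m handwheel '[-1,0,0,30,0,-1,0,0,20,0,-1,-22,0,0,0,-1,-22,0,-5,0,-1,-22,0,-2,0]'
python3 -m handwheel '[-1,-21,0,2,0,-1,-16,0,6,0,-1,-14,0,10,0,-1,0,0,0,0]'
python3 - <<'E'
from h import *
p=T(0,-36); todo([p[0],p[1],.166],.253)
S,sd=grab('side','side4'); cv2.imwrite('pics/c4.png',cv2.resize(S[60:230,200:360],None,fx=3,fy=3)[:,:,::-1])
E
```

```text
time: 16.05
tool_pos: [0.594, 0.0183, 0.1982]
ee_rot: [0.0, 0.791, -0.612, 0.0]
ft_force: [0.8, -2.1, -0.6]
gripper_width: 0.0001
finger_force: 0.8
time: 16.55
tool_pos: [0.581, 0.0676, 0.1785]
ee_rot: [0.001, 0.791, -0.612, -0.001]
ft_force: [-0.4, 0.6, 0.2]
gripper_width: 0.0
finger_force: 0.0
t 16.55 pos [581.   67.6 178.5] w 3.8524096572516496e-05 F [-0.4  0.6  0.2] j6 [ 0.39  0.37 -0.18 -0.   -1.03 -0.14]
tilt [-0.002 -0.    -1.   ] shift tool [-14.    1.2  12.5]
spin [np.float64(-3.14), np.float64(0.001)]
```

View pics/c4.png

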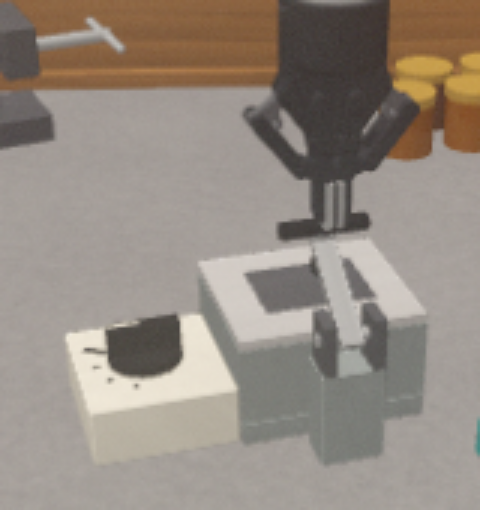

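```bash

python3 -m handwheel '[-1,-17,0,0,0,-1,0,0,12,0,-1,-11,0,15,0,-1,-6,0,16,0,-1,0,0,4,0]'
python3 -m handwheel '[-1,0,0,1,0,-1,0,0,0,0]'
python3 - <<'E'
from h import *
p=T(0,-19); todo([p[0],p[1],.134],.253)
E
```

```text
time: 17.23
tool_pos: [0.5732, 0.1006, 0.1335]
ee_rot: [0.0, 0.791, -0.612, -0.0]
ft_force: [-7.5, 5.9, 19.8]
gripper_width: -0.0006
finger_force: 10.1
time: 17.48
tool_pos: [0.5732, 0.1006, 0.1337]
ee_rot: [-0.001, 0.791, -0.612, -0.0]
ft_force: [-5.6, 5.0, 12.8]
gripper_width: 0.0001
finger_force: 6.5
t 17.475 pos [573.2 100.6 133.7] w 0.00010122361235906416 F [-5.6  5.  12.8] j6 [ 0.45  0.41 -0.24 -0.   -0.92 -0.2 ]
tilt [ 0.001  0.001 -1.   ] shift tool [ 2.9  1.9 -0.4]
spin [np.float64(-3.141), np.float64(0.001)]
```

The clamp is down, with the tip stopped at the bar's flat height. Now the selector.

```bash

python3 -m handwheel '[-1,0,0,-20,0,-1,0,0,-50,0,-1,0,0,-40,0,-1,-11,45,0,0,-1,-11,45,0,0]'
python3 -m handwheel '[0,0,45,0,-0.17,0.2,0,0,0,-0.175,0.2,0,0,0,-0.175,0.2,0,0,0,-0.175,0.2,0,0,0,-0.175]'
python3 -m handwheel '[0.2,0,0,0,-0.175,0.2,0,0,0,-0.175,0.2,0,0,0,-0.175,0.2,0,0,0,-0.175,0.2,0,0,0,0]'
python3 - <<'E'
from h import *
S,sd=grab('side','side5');im,d=grab('top','top5')
a=cv2.resize(S[80:220,210:345],None,fx=3,fy=3);b=cv2.resize(im[160:300,190:320],None,fx=3,fy=3)
cv2.imwrite('pics/c5.png',np.hstack([a,b])[:,:,::-1])
# marks on console (z=.05), pointer (z=.085) from the first, unoccluded top view
im,d=load('top0');g=im.max(2).astype(int)
P0=np.array(plane('top',[0,0],.05))
k=cv2.connectedComponentsWithStats(((g<110)&(np.indices(g.shape)[0]>248)).astype(np.uint8)[:300,:305])
Rt=np.array([[np.cos(YAW),np.sin(YAW)],[-np.sin(YAW),np.cos(YAW)]])
for st,c in zip(k[2],k[3]):
    q=Rt@(plane('top',c,.05)[0,:2]-O)*1e3
    if st[4]<60 and -200<q[0]<-70 and abs(q[1])<65: print(st[4],q.round(1),'ang',round(1.3+np.arctan2(q[1],-(q[0]+135)),3))
m=(im.min(2)>140)&(np.hypot(np.indices(g.shape)[1]-270,np.indices(g.shape)[0]-271)<9)
v,u=np.nonzero(m);Q=(plane('top',np.c_[u,v],.085)[:,:2]-O)@Rt.T*1e3;print('ptr',len(u),Q.mean(0),Q.min(0),Q.max(0),1.3+np.arctan2(Q.mean(0)[1],-(Q.mean(0)[0]+135)))
p=T(-135,0);todo([p[0],p[1],.073],YAW+np.pi/2)
E
```

```text
time: 18.1
tool_pos: [0.4791, 0.0978, 0.2408]
ee_rot: [0.001, 0.79, -0.613, -0.001]
ft_force: [-0.9, 0.7, 0.1]
gripper_width: -0.0001
finger_force: 0.0
time: 18.73
tool_pos: [0.4363, 0.0865, 0.2408]
ee_rot: [0.001, 0.976, -0.219, -0.001]
ft_force: [0.1, -0.8, 0.3]
gripper_width: 0.051
finger_force: 0.0
time: 19.35
tool_pos: [0.4365, 0.0866, 0.2409]
ee_rot: [0.0, 0.992, 0.125, -0.001]
ft_force: [0.5, -0.4, 0.1]
gripper_width: 0.0513
finger_force: 0.0
30 [-73.   55.1] ang 3.715
8 [-171.1   24.6] ang 1.899
ptr 13 [-151.8668035    -0.36829387] [-162.77871327   -1.76570721] [-140.6608663     1.10061038] 1.2781680414380967
t 19.45 pos [436.7  86.7 241.2] w 0.05132238914325095 F [ 0.5 -0.2 -1. ] j6 [ 0.56  0.07 -0.4  -0.   -1.1   1.26]
tilt [-0.001 -0.001 -1.   ] shift tool [ -1.1   4.5 168.2]
spin [np.float64(3.138), np.float64(-0.004)]
```

View pics/c5.png

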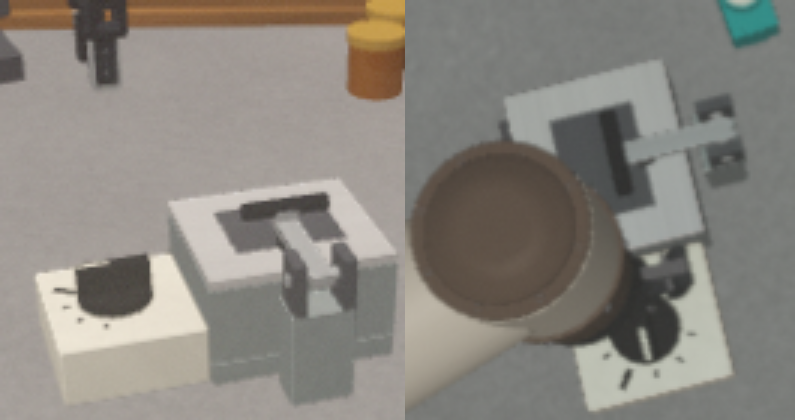

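The lid is shut and the clamp lies down over it (crop (290,215)). The selector pointer is at about 1.28 and the long mark at 1.90, so the turn is +0.62.

```bash

python3 -m handwheel '[0.2,-1,4.5,40,0,0.2,0,0,50,0,0.2,0,0,40,0,0.2,0,0,25,0,0.2,0,0,13,0]'
python3 -m handwheel '[-0.4,0,0,0,0,-1,0,0,0,0,-1,0,0,0,0,-1,0,0,0,0]'
python3 -m handwheel '[-1,0,0,0,0.12,-1,0,0,0,0.12,-1,0,0,0,0.12,-1,0,0,0,0.13,-1,0,0,0,0.13]'
python3 -m handwheel '[-1,0,0,0,0]'
python3 -c "
from h import *
p=T(-135,0);todo([p[0],p[1],.073],YAW+np.pi/2)"
```

```text
time: 20.08
tool_pos: [0.4366, 0.0819, 0.0725]
ee_rot: [0.001, 0.992, 0.125, -0.001]
ft_force: [0.1, 0.1, 1.0]
gripper_width: 0.0512
finger_force: 0.0
time: 20.58
tool_pos: [0.4381, 0.0823, 0.075]
ee_rot: [-0.0, 0.992, 0.126, 0.001]
ft_force: [0.8, -3.3, 5.9]
gripper_width: 0.0125
finger_force: 60.8
time: 21.2
tool_pos: [0.4381, 0.0816, 0.075]
ee_rot: [0.0, 0.983, -0.185, 0.001]
ft_force: [2.7, -9.0, 6.1]
gripper_width: 0.0123
finger_force: 61.0
time: 21.32
tool_pos: [0.438, 0.0815, 0.075]
ee_rot: [0.0, 0.983, -0.183, 0.001]
ft_force: [2.0, -8.0, 5.8]
gripper_width: 0.0123
finger_force: 61.0
t 21.325 pos [438.   81.5  75. ] w 0.012293010852186035 F [ 2.  -8.   5.8] j6 [ 0.55  0.29 -0.64  0.   -0.64  0.65]
tilt [ 0.002 -0.001 -1.   ] shift tool [-1.5  0.2  2. ]
spin [np.float64(2.52), np.float64(-0.621)]
```

Release, back off and check.

```bash

python3 -m handwheel '[-0.5,0,0,0,0,0.2,0,0,0,0,0.2,0,0,0,0,0.2,0,0,-20,0,0.2,0,0,-50,0]'
python3 -m handwheel '[0.2,0,0,-50,0,0.2,0,0,-50,0,0.2,-40,0,0,0,0.2,-40,0,0,0,0.2,0,0,0,0]'
python3 - <<'E'
from h import *
S,sd=grab('side','side6');im,d=grab('top','top6')
a=cv2.resize(S[80:220,210:345],None,fx=3,fy=3);b=cv2.resize(im[160:300,190:320],None,fx=3,fy=3)
cv2.imwrite('pics/c6.png',np.hstack([a,b])[:,:,::-1])
z=cloud('top',d);v,u=np.mgrid[0:400,0:640];m=(abs(u-270)<20)&(abs(v-270)<20)&(z[...,2]>.072)&(z[...,2]<.095)
x=cv2.minAreaRect((z[m][:,:2]*1000).astype(np.float32));print(x)
E
```

```text
time: 21.95
tool_pos: [0.4357, 0.0818, 0.1427]
ee_rot: [0.002, 0.983, -0.183, -0.003]
ft_force: [0.1, 1.1, 0.1]
gripper_width: 0.0513
finger_force: 0.0
time: 22.58
tool_pos: [0.3607, 0.1114, 0.244]
ee_rot: [-0.001, 0.983, -0.181, 0.0]
ft_force: [0.3, 0.4, 0.7]
gripper_width: 0.0512
finger_force: 0.0
((436.95355224609375, 81.43733215332031), (15.124449729919434, 58.0594482421875), 68.364013671875)
```

View pics/c6.png

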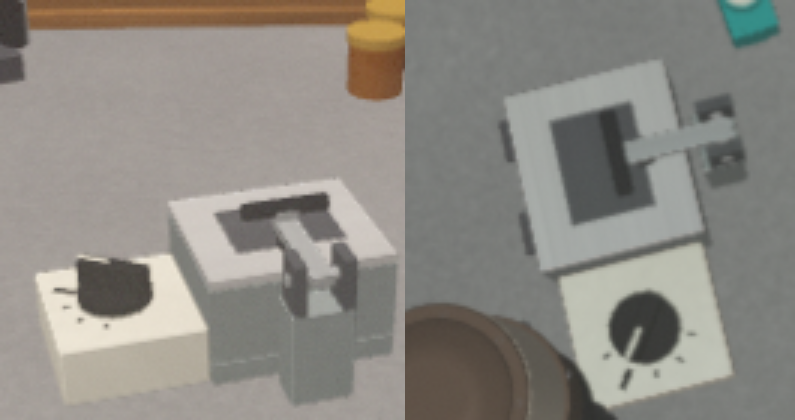

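The pointer line (632,345) lines up with the long mark (627,380). The bar turned 0.63 rad, to about 1.91. The lid and clamp are flat.

```bash
python3 -c "
from h import *
print(r.hand_in())"
```

```text
the job is handed in; nothing more can be done
None
```

The job is handed in at about 22.6 s of the 70 s, though `hand_in()` gave no verdict: the watch is upright in the chamber, the lid shut and the clamp down over it, the selector at about 1.91 rad on the long mark, and I kept clear of the bystanders.

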